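# Hang the keyhole peg plate on the sloping board

### The job

Take the peg plate with the keyhole out of the organiser tray, lower it flat onto the sloping board so that the screw head comes up through the wide end of the keyhole, and let go of it there. Then push it down the slope until the narrow slot is fully home under the screw head and the plate hangs straight down the board, and leave it. Leave the other plate in the tray and do not disturb the canister, whisk and stapler.

Things in the scene. Friction and masses are not known exactly. Their poses are not given: they have to be found in the camera images.
- plate: Peg plate with the keyhole: loose steel plate 150 (x) x 80 (y) x 6 mm, 0.25-0.5 kg, flat in a tray compartment, keyhole end away from the robot. A dark wooden peg 36 (x) x 20 (y) mm, 50 mm tall, stands on it at x = -22 mm: grip it across y. Origin: centre of the underside; x along its length to the keyhole end (upslope when hung), z out of the face with the peg.
- plate_entry (a point): Centre of the keyhole's wide opening, on the plate's underside (plate x = +18 mm), axes as plate. The keyhole is cut right through on the plate's centre line; this opening is eight-sided, 28 mm across, and funnels at 45 degrees into the narrow slot towards +x.
- plate_seat (a point): Home point in the keyhole's narrow slot, on the underside (plate x = +52 mm), axes as plate: it lies on the screw's axis when the plate is fully home. The slot is 12 mm wide and ends at plate x = +56 mm.
- plate_grip (a point): Centre of the peg, 32 mm above the plate's upper face (plate x = -22 mm, 38 mm above the underside), 18 mm below the peg's top. Axes as plate.
- other_plate: The other peg plate: same size, peg and axes, but with two plain 11 mm round holes (x = +30 and +60 mm) instead of a keyhole. It stays in its compartment of the tray.
- tray: Grey plastic organiser tray 190 (x) x 250 (y) x 18 mm high, fixed, with one wall across making two compartments side by side in y; floor and walls 5 mm. Origin: centre of its underside. Either plate may be in either compartment.
- panel: Light wooden sloping board 250 x 200 x 15 mm, fixed on a low dark stand, tilted 15 degrees, low edge towards the robot. Origin: on its face where the screw stands, 70 mm from the top edge, 180 mm from the low edge, midway across. x up the slope, y across, z square out of the face. A plate lying on it stays put until pushed (a few N); off-centre pushes turn it.
- screw_top (a point): Top of the mounting screw on the board's z axis, 13.5 mm above the face, axes as panel. Shank 8 mm in diameter, 9 mm long up to a slightly domed head 20 mm in diameter, 4.5 mm thick: a plate flat on the board has 3 mm play under it. The pushed plate stops dead when the slot's end meets the shank, 34 mm downslope of the opening being centred on the screw.
- canister: Closed white ceramic sugar canister, 108 mm across and 138 mm tall, standing loose. Origin: centre of its underside. Not to be disturbed.
- whisk: Stainless steel whisk, about 240 mm long and 50 mm thick at its wires, lying loose along its x (wires at +x). Origin: on the table under the point where handle and wires meet. Not to be disturbed.
- stapler: Small press-button stapler, 50 (x) x 130 (y) x 56 mm tall, standing loose. Origin: centre of its underside. Not to be disturbed.
Not all that is in view belongs to the job. Leave any orange look-alike of the plate alone.

How it is judged:
On the way, in this order (a step that is already met when the one before it is completed fails the run):
1. plate flat on the board (underside within 4 mm of it), screw head up through the wide opening (centre within 10 mm of the screw along and across the slope), let go of (x of plate_entry in the frame of panel between -0.01 and 0.01 m and y of plate_entry in the frame of panel between -0.01 and 0.01 m and z of plate_entry in the frame of panel between -0.004 and 0.004 m and contact force between the fingers and plate below 0.2 N), for 0.2 s.
2. the plate has been pushed down the slope until the slot is home under the head, straight and flat (x of plate_seat in the frame of panel between -0.005 and 0.005 m and y of plate_seat in the frame of panel between -0.005 and 0.005 m and z of plate_seat in the frame of panel between -0.004 and 0.004 m and x of plate in the frame of panel below -0.04 m and angle between the x axis of plate and the x axis of panel, either way round below 0.2 rad and angle between the z axis of plate and the z axis of panel, either way round below 0.1 rad), for 0.2 s.
At the end, for the whole second after the job is handed in: The keyhole plate lies flat on the board (underside within 4 mm of the face, within 0.1 rad of parallel), the slot's home point within 5 mm of the screw's axis along and across the slope, the plate hanging down the slope within 0.2 rad of straight, at rest and not touched by the fingers (all of step 2 and contact force between the fingers and plate below 0.2 N and linear speed of plate below 0.02 m/s).
It fails at once if the other plate is shifted by more than 40 mm (distance of other_plate from where it was at the start of the episode above 0.04 m).
It fails at once if the canister is shifted by more than 30 mm (distance of canister from where it was at the start of the episode above 0.03 m).
It fails at once if the whisk is shifted by more than 30 mm (distance of whisk from where it was at the start of the episode above 0.03 m).
It fails at once if the stapler is shifted by more than 30 mm (distance of stapler from where it was at the start of the episode above 0.03 m).
It fails at once if the canister is tipped by more than 0.4 rad (angle between canister's own z axis and vertical above 0.4 rad).
It also fails if it takes over 50 s, if anything falls off the work surface, if the arm or the gripper's body presses on something with over 40 N, if the wrist force passes 120 N, or if a joint passes its speed limit or range.

### The arm

A 7-joint arm with a two-finger parallel gripper is mounted at the origin on the work surface. World frame = base frame: x ahead of the robot, y to its left, z up, the work surface at z = 0. Lengths are in m, angles in rad, forces in N, time in s.
With the tool pointing down it reaches from about 0.4 to 0.9 m from the base axis. Payload 5.6 kg.
Tool frame: the origin (TCP) lies on the centre line of the jaws, within the pads' length; the fingertips stand 11 mm ahead of it and the grasp point (between the pads) lies 8 mm behind it; z points along the fingers, y is the line along which they close (so a half turn about z gives the same grasp; the last joint's range is limited). The gripper opens to 92 mm and grips with 3 to 60 N. Pads are 20 mm wide; open, the fingers measure 128 mm over their backs; the gripper's body (75 mm by 189 mm) begins 69 mm behind the grasp point.
Start: joints at [1.071, 0.468, -0.012, 1.603, 0.006, 1.071, -0.056], TCP at [0.287, -0.583, 0.226] pointing down, gripper open.
Joint ranges: [-2.53, 2.53], [-0.31, 2.02], [-1.57, 1.55], [0.28, 2.44], [-1.29, 4.43], [0.15, 1.84], [-2.92, 2.92]. Speed limits (rad/s): [2.57, 2.57, 3.14, 3.14, 3.14, 3.14, 3.14].

### API

Orientations are given as a unit quaternion [x, y, z, w].
In Python, from cell import r gives the robot as it stands.
- The arm moves only by the shell command python3 -m jog 'ROWS' [OPENING] [FORCE]. ROWS is JSON, a list that holds one entry, the list of rows, each a list of 6 numbers: the shift along the tool's x, y, z in m, then the turn, a rotation vector about the tool's x, y, z in rad. A call has 1 to 20 rows; each row shifts and turns the commanded pose from where the row before left it, along the tool's axes as they then stand; what a row does not reach is not made up. A row lasts 1/8 s, in which the tool goes at most 62.5 mm and 10.7 degrees, less where a joint would pass 70% of its speed; a pose out of reach is approached as far as the arm can. A call with a gripper value outside its range is refused whole. OPENING is the finger opening in m, from 0 to 0.0919, set as the call begins (- or left out, the last holds). The fingers move at their own pace and stop on an object; FORCE is the grip in N (left out, the last holds). Time passes only in rows, so rows that do not move let the fingers close. It gives the time, the measured TCP pose, the force, the opening and the grip force at its end, in the units of the state.
- r.state(): the state, without advancing time (a new reading comes with each control period).
- r.read_camera(name): name is "side" or "top"; returns the picture (420x560x3 uint8, blue, green, red); there is no depth.
- r.calibration(name): a dict with "fovy" (degrees; the focal length in pixels is half the picture's height over the tangent of half this angle, whatever the lens; pixels are square), "cx", "cy" (the principal point, pixels), "xyz" and "attitude" of the camera in the world. Camera axes: x right, y up, looking along -z (the intrinsics and any distortion apply to the point x, -y, -z); pixel columns grow to the right and rows downward; lengths in m; the calibration is good to about 2 mm. A picture is of the moment at which its call begins. calibration takes no time and is no camera call.
- r.job_done(): hands the job in; it is judged then, once.
The state is a dict: "t": time; "qpos": joint angles; "dq": joint speeds; "effort": joint torques, N m; "tool_pos": TCP position; "tool_rot": TCP orientation; "ft_force": force on the tool from outside, world axes, zero at the start; "moment": the same for the moment, N m; "grip_width": finger opening in m; "gripper_force": force on a finger pad.
Only numpy, scipy, OpenCV 4.12 (cv2) and the standard library are available. Lean on these libraries where they do the work, as an engineer would, in place of code of your own. Each camera call takes 0.05 s, during which the arm holds its last target. There are 200 camera calls.

## Working session

There is one attempt and no reset: what is moved stays moved. The work goes in short steps, Python scripts to look and compute and a shell command to move; the robot and the scene stay as the last step left them, time stands still between calls to the robot, and variables do not carry over. Pictures are saved under pics/ and viewed, at most 10 in all, crops included, and the job is handed in when it is done.

```bash
ls; mkdir -p pics; python3 - <<'E'
from cell import r
import cv2
for n in("side","top"):
    cv2.imwrite(f"pics/{n}0.png",r.read_camera(n)); print(n,r.calibration(n))
s=r.state();print(s)
E
```

```text
pics
side {'fovy': 43.792240999504614, 'cx': 280.3498169080356, 'cy': 218.16333929513982, 'xyz': array([0.36901641, 1.0008119 , 1.3556831 ]), 'attitude': array([-0.03184513,  0.33549136,  0.93904594, -0.06800114])}
top {'fovy': 44.94794795637964, 'cx': 287.4519846570678, 'cy': 206.17443809296387, 'xyz': array([ 0.40543521, -0.02470731,  1.67693473]), 'attitude': array([ 0.02738207, -0.03220286, -0.69802437,  0.71482528])}
{'t': 0.1, 'qpos': array([ 1.07101686,  0.46830121, -0.01164696,  1.6035248 ,  0.00599334,
        1.0713908 , -0.0562671 ]), 'dq': array([ 0.00225128, -0.00026528, -0.00233946, -0.00223747, -0.00080562,
       -0.00070532,  0.00080403]), 'effort': array([ 1.37709998e-03, -5.21639979e+01, -1.26506912e-02, -2.44363850e+01,
       -5.68638300e-02,  1.40995940e-02,  5.95069696e-05]), 'tool_pos': array([ 0.28643251, -0.58292278,  0.22473054]), 'tool_rot': array([ 9.74031407e-01,  2.26411545e-01, -2.23049207e-04, -7.62688043e-04]), 'ft_force': array([ 0.17207097,  0.08197066, -0.0146917 ]), 'moment': array([ 0.02860561, -0.0070438 , -0.00888662]), 'gripper_force': 0.0, 'grip_width': 0.09203713442392152}
```

View pics/top0.png

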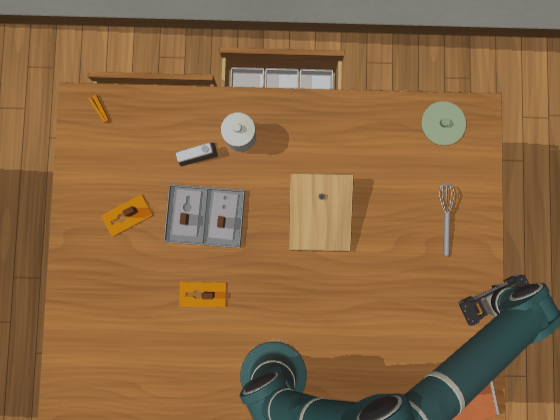

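View pics/side0.png

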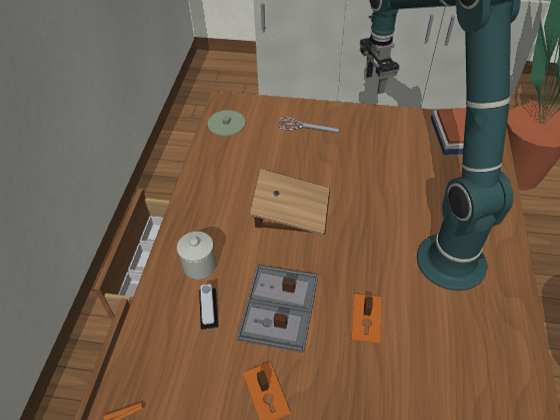

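The top view shows the tray at about (205,216), with the keyhole plate in its left compartment (keyhole at about (187,205), peg (184,219)) and the two-hole plate in the right one (peg (221,222)). The board's screw is at (322,197).

Candidates for the keyhole plate are:
- left-compartment grey plate at (186,213), with keyhole
- right-compartment plate at (223,213), with round holes
- orange look-alikes at (127,215) and (203,295)

I choose the left-compartment plate and will check it in close crops.

```bash
python3 - <<'E'
import cv2,numpy as np
t=cv2.imread("pics/top0.png");s=cv2.imread("pics/side0.png")
def crop(i,x,y,w,h,k):
    c=cv2.resize(i[y:y+h,x:x+w],None,fx=k,fy=k,interpolation=cv2.INTER_CUBIC)
    for u in range(-(-x//10)*10,x+w,10):
        cv2.line(c,((u-x)*k+k//2,0),((u-x)*k+k//2,6),(0,0,255),1); 
        if u%20==0: cv2.putText(c,str(u),((u-x)*k-10,18),0,.4,(0,0,255),1)
    for v in range(-(-y//10)*10,y+h,10):
        cv2.line(c,(0,(v-y)*k+k//2),(6,(v-y)*k+k//2),(0,0,255),1)
        cv2.putText(c,str(v),(8,(v-y)*k+6),0,.4,(0,0,255),1)
    return c
a=crop(t,160,180,92,72,6);b=crop(t,280,165,80,92,6)
a=cv2.resize(a,None,fx=1,fy=1)
H=max(a.shape[0],b.shape[0]);f=lambda i:cv2.copyMakeBorder(i,0,H-i.shape[0],0,0,0)
o=np.hstack([f(a),f(b)]);print(o.shape);o=o[:,:]
cv2.imwrite("pics/tc.png",crop(t,160,180,94,72,8)[:576,:752])
c=crop(s,235,165,100,190,3)
a=crop(s,235,260,90,92,6);b=crop(s,245,165,90,75,6);b=cv2.resize(b,None)if 0 else b
cv2.imwrite("pics/sc.png",np.vstack([a[:0],np.hstack([crop(s,235,262,88,92,5)[:460],crop(s,248,165,70,92,5)[:460]])]))
print(cv2.imread("pics/sc.png").shape)
E
```

```text
(552, 1032, 3)Traceback (most recent call last):
  File "<stdin>", line 19, in <module>
    return _nx.concatenate(arrs, 0, dtype=dtype, casting=casting)
           ~~~~~~~~~~~~~~~^^^^^^^^^^^^^^^^^^^^^^^^^^^^^^^^^^^^^^^
ValueError: all the input array dimensions except for the concatenation axis must match exactly, but along dimension 1, the array at index 0 has size 540 and the array at index 1 has size 790
```

View pics/tc.png

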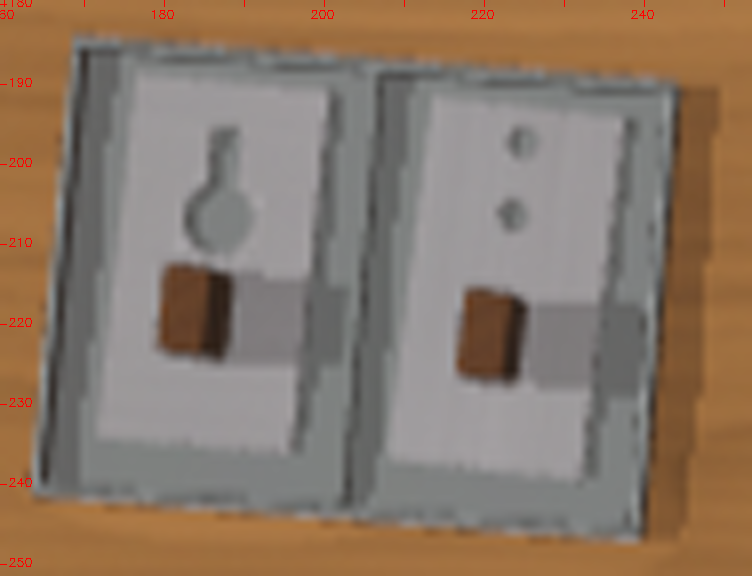

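The crop confirms it: the keyhole plate is in the left compartment. Its upper-face corners sit at crop (135,75), (330,90), (295,452) and (97,437), and the peg top runs from (165,263) to (203,357). The right plate has the two round holes. Next I look at the board.

```bash
python3 - <<'E'
import cv2,numpy as np
t=cv2.imread("pics/top0.png");s=cv2.imread("pics/side0.png")
k=5
def crop(i,x,y,w,h):
    c=cv2.resize(i[y:y+h,x:x+w],None,fx=k,fy=k,interpolation=cv2.INTER_CUBIC)
    for u in range(-(-x//10)*10,x+w,10): cv2.putText(c,str(u),((u-x)*k-10,12),0,.35,(0,0,255),1)
    for v in range(-(-y//10)*10,y+h,10): cv2.putText(c,str(v),(0,(v-y)*k+6),0,.35,(0,0,255),1)
    return c
cv2.imwrite("pics/bc.png",np.hstack([crop(t,282,165,78,95),crop(s,246,165,82,95)]))
E
cat > h.py <<'E'
import numpy as np
from cell import r
from scipy.spatial.transform import Rotation as R
def ray(cam,p):
    c=r.calibration(cam);f=210/np.tan(np.radians(c['fovy']/2))
    d=np.array([(p[0]-c['cx'])/f,-(p[1]-c['cy'])/f,-1])
    return np.array(c['xyz']),R.from_quat(c['attitude']).apply(d)
def at_z(cam,p,z):
    o,d=ray(cam,p);return o+d*(z-o[2])/d[2]
def proj(cam,P):
    c=r.calibration(cam);f=210/np.tan(np.radians(c['fovy']/2))
    q=R.from_quat(c['attitude']).inv().apply(np.atleast_2d(P)-c['xyz'])
    return np.c_[c['cx']+f*q[:,0]/-q[:,2],c['cy']-f*q[:,1]/-q[:,2]]
def tri(p1,p2):
    o1,d1=ray('top',p1);o2,d2=ray('side',p2)
    k=np.linalg.lstsq(np.c_[d1,-d2],o2-o1,rcond=None)[0]
    a=o1+d1*k[0];b=o2+d2*k[1];return (a+b)/2,np.linalg.norm(a-b)
E
python3 - <<'E'
from h import *
P=lambda c:((c[0]+.5)/8-.5+160,(c[1]+.5)/8-.5+180)
q=[at_z('top',P(c),.011) for c in[(135,75),(330,90),(295,452),(97,437)]]
q=np.array(q);print(q.round(4),'\n',q.mean(0),[np.linalg.norm(q[i]-q[i-1]) for i in range(4)])
ax=(q[0]+q[1]-q[2]-q[3]);print('yaw',np.arctan2(ax[1],ax[0]))
k=np.array([at_z('top',P(c),.061) for c in[(165,263),(210,268),(202,357),(157,352)]]);print(k.round(4),k.mean(0))
T=np.array([at_z('top',P(c),.018) for c in[(77,40),(678,85),(642,540),(37,493)]]);print('tray',T.round(4),T.mean(0),[np.linalg.norm(T[i]-T[i-1]) for i in range(4)])
print(at_z('top',P((218,220)),.008))
E
```

```text
[[0.5945 0.3329 0.011 ]
 [0.5903 0.2524 0.011 ]
 [0.441  0.2611 0.011 ]
 [0.4452 0.3422 0.011 ]] 
 [0.51774707 0.2971187  0.011     ] [np.float64(0.1495896035391837), np.float64(0.08059076118586725), np.float64(0.14950110610238965), np.float64(0.08120431132696561)]
yaw -0.06004527913594797
[[0.5138 0.3071 0.061 ]
 [0.5123 0.2891 0.061 ]
 [0.4768 0.2908 0.061 ]
 [0.4783 0.3088 0.061 ]] [0.49528989 0.29894442 0.061     ]
tray [[0.6076 0.3557 0.018 ]
 [0.595  0.1086 0.018 ]
 [0.4085 0.1175 0.018 ]
 [0.4217 0.364  0.018 ]] [0.50820048 0.23646341 0.018     ] [np.float64(0.18605078387644305), np.float64(0.2474801799631128), np.float64(0.1867769733298729), np.float64(0.24683845629819723)]
[0.53564613 0.29689674 0.008     ]
```

View pics/bc.png

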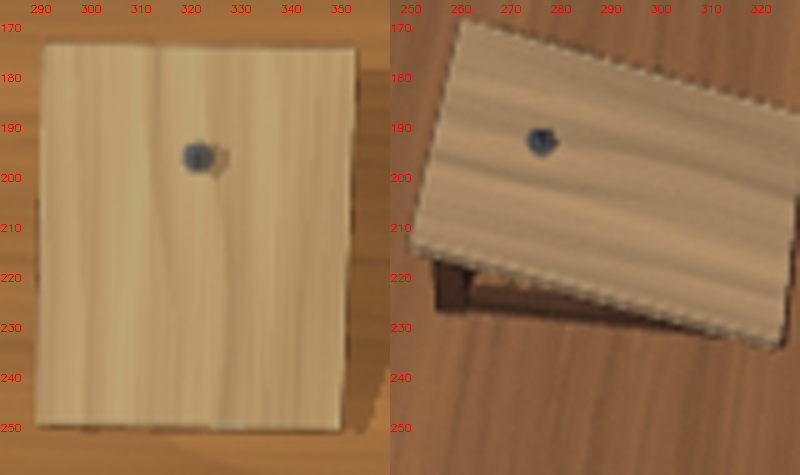

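The board spans crop (45,43)–(341,431) in the top view, with the screw head at (198,157) there and (541,141) in the side view. I fit the panel pose (x, y, z, yaw, with tilt fixed at 15°) to all of these.

```bash
python3 - <<'E'
from h import *
from scipy.optimize import least_squares
T=lambda x,y:((x+.5)/5-.5+282,(y+.5)/5-.5+165)
S=lambda x,y:((x-390+.5)/5-.5+246,(y+.5)/5-.5+165)
print('screw tri',tri(T(198,157),S(541,141)))
local=np.array([[0.07,.1,0],[.07,-.1,0],[-.18,-.1,0],[-.18,.1,0],[0,0,.0135]])
pt=np.array([T(45,43),T(355,47),T(341,430),T(36,424),T(198,157)])
ps=np.array([S(412,240),S(460,22),S(782,343),S(541,141)]);ls=local[[0,1,3,4]]
Rm=lambda yaw,t:R.from_euler('z',yaw)*R.from_euler('y',-t)
def f(p,full=0):
    t=np.radians(15) if len(p)<5 else p[4]
    m=Rm(p[3],t);a=proj('top',m.apply(local)+p[:3])-pt;b=proj('side',m.apply(ls)+p[:3])-ps
    return (a,b) if full else np.r_[a.ravel(),b.ravel()]
for x0 in([.6,-.05,.08,0],[.6,-.05,.08,0,.26]):
    s=least_squares(f,x0);print(s.x.round(4),s.cost);a,b=f(s.x,1);print(a.round(2),b.round(2))
E
```

```text
screw tri (array([ 0.57520287, -0.14033729,  0.07601166]), np.float64(0.001154139028493514))
[ 0.5783 -0.1406  0.0616  0.0094] 1.0959801927667583
[[-0.52  0.24]
 [ 0.41  0.39]
 [ 0.27  0.  ]
 [ 0.02  0.34]
 [ 0.05  0.35]] [[-0.88  0.33]
 [-0.14 -0.41]
 [-0.31 -0.13]
 [-0.04  0.21]]
[ 0.5783 -0.1405  0.0617  0.0099  0.2646] 1.0896735096693435
[[-0.54  0.27]
 [ 0.4   0.39]
 [ 0.27 -0.04]
 [ 0.04  0.32]
 [ 0.05  0.37]] [[-0.85  0.3 ]
 [-0.14 -0.45]
 [-0.33 -0.06]
 [-0.02  0.21]]
```

The panel fit is within 0.5 px, and the origin is at (0.578, −0.141, 0.0616) with yaw about 0.01. The plate's side lengths come out at 150 × 81 mm, and the peg is at (0.495, 0.299), which agrees with the plate's centre. I lift and turn to yaw −0.06, then travel to above the peg.

```bash
python3 -m jog '[[[0,0,-0.03,0,0,0.1725],[0,0,-0.03,0,0,0.1725],[0,0,-0.03,0,0,0.1725],[0.031,-0.05,0,0,0,0],[0.031,-0.05,0,0,0,0],[0.031,-0.05,0,0,0,0],[0.031,-0.05,0,0,0,0],[0.031,-0.05,0,0,0,0],[0,-0.0536,0,0,0,0],[0,-0.0536,0,0,0,0],[0,-0.0536,0,0,0,0],[0,-0.0536,0,0,0,0]]]' 0.06
cat >> h.py <<'E'
PO=np.array([.5783,-.1406,.0616]);PR=R.from_euler('z',.0095)*R.from_euler('y',-np.radians(15))
def down(yaw): return R.from_euler('z',yaw)*R.from_euler('x',np.pi)
def delta(pos,rot):
    s=r.state();m=R.from_quat(s['tool_rot'])
    print('pos',np.round(s['tool_pos'],4),'F',np.round(s['ft_force'],2),'w',round(s['grip_width'],4),'gf',s['gripper_force'],'t',s['t'],'q',np.round(s['qpos'],2))
    print('d tool',m.inv().apply(np.array(pos)-s['tool_pos']).round(4),'in target frame',rot.inv().apply(np.array(pos)-s['tool_pos']).round(4),'rot',(m.inv()*rot).as_rotvec().round(4))
E
python3 -c "
from h import *
delta([.4955,.2987,.13],down(-.06))"
```

```text
t: 1.6
tool_pos: [0.4693, -0.1274, 0.3154]
tool_rot: [1.0, -0.03, -0.0, 0.0]
ft_force: [0.5, 0.2, -0.6]
grip_width: 0.0599
gripper_force: 0.0
pos [ 0.4693 -0.1274  0.3154] F [ 0.49  0.2  -0.58] w 0.0599 gf 0.0 t 1.6 q [ 0.37  0.11 -0.19  1.87  0.02  1.16 -1.46]
d tool [ 4.000e-04 -4.270e-01  1.853e-01] in target frame [ 0.0006 -0.4269  0.1854] rot [ 0.0001  0.0002 -0.0008]
```

```bash
python3 -m jog '[[[0,-0.0534,0,0,0,0],[0,-0.0534,0,0,0,0],[0,-0.0534,0,0,0,0],[0,-0.0534,0,0,0,0],[0,-0.0534,0,0,0,0],[0,-0.0534,0,0,0,0],[0,-0.0534,0,0,0,0],[0,-0.0534,0,0,0,0],[0,0,0.045,0,0,0],[0,0,0.045,0,0,0],[0,0,0.045,0,0,0],[0,0,0.045,0,0,0],[0,0,0,0,0,0],[0,0,0,0,0,0]]]'
python3 -c "
from h import *
import cv2
delta([.4955,.2987,.035],down(-.06))
a=r.read_camera('top')[170:260,150:260];b=r.read_camera('side')[225:355,225:335]
import numpy as np
z=lambda i:cv2.resize(i,(400,int(400*i.shape[0]/i.shape[1])),interpolation=cv2.INTER_CUBIC)
a=z(a);b=z(b);h=max(len(a),len(b));p=lambda i:cv2.copyMakeBorder(i,0,h-len(i),0,0,0)
cv2.imwrite('pics/pre.png',np.hstack([p(a),p(b)]))"
```

```text
t: 3.35
tool_pos: [0.4962, 0.2978, 0.1369]
tool_rot: [1.0, -0.03, 0.001, -0.001]
ft_force: [-0.4, -0.7, -0.2]
grip_width: 0.0602
gripper_force: 0.0
pos [0.4962 0.2978 0.1369] F [-0.4  -0.73 -0.19] w 0.0602 gf 0.0 t 3.35 q [-0.26  0.5  -0.44  1.83  0.27  0.87 -2.46]
d tool [-0.0009 -0.0007  0.1019] in target frame [-0.0008 -0.0008  0.1019] rot [-0.0012 -0.0013 -0.0007]
```

View pics/pre.png

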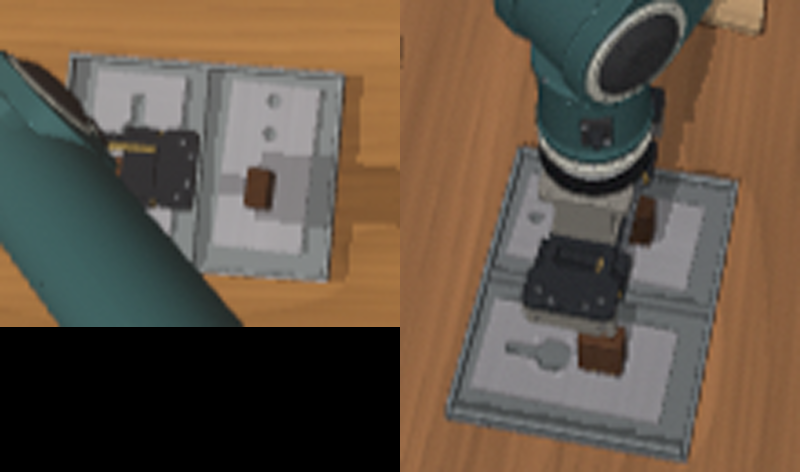

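The side view shows the gripper (575,300) lined up above the keyhole plate's peg (602,352) and clear of the other peg (645,222). I descend and grip.

```bash
python3 -m jog '[[[-0.0008,-0.0008,0.03,0,0,0],[0,0,0.03,0,0,0],[0,0,0.02,0,0,0],[0,0,0.015,0,0,0],[0,0,0.007,0,0,0],[0,0,0,0,0,0],[0,0,0,0,0,0]]]'
python3 -c "
from h import *
delta([.4955,.2987,.035],down(-.06))"
python3 -m jog '[[[0,0,0,0,0,0],[0,0,0,0,0,0],[0,0,0,0,0,0],[0,0,0,0,0,0],[0,0,0,0,0,0],[0,0,0,0,0,0]]]' 0 50
python3 -c "
from h import *
delta([.4955,.2987,.035],down(-.06))"
```

```text
t: 4.32
tool_pos: [0.4953, 0.2984, 0.0343]
tool_rot: [1.0, -0.03, 0.001, -0.0]
ft_force: [0.1, 0.1, 0.7]
grip_width: 0.0606
gripper_force: 0.0
pos [0.4953 0.2984 0.0343] F [0.12 0.13 0.66] w 0.0606 gf 0.0 t 4.325 q [-0.31  0.65 -0.38  1.88  0.36  0.68 -2.53]
d tool [ 0.0002 -0.0003 -0.0007] in target frame [ 0.0002 -0.0003 -0.0007] rot [-0.0007 -0.001  -0.0008]
t: 5.08
tool_pos: [0.4948, 0.2985, 0.0336]
tool_rot: [1.0, -0.03, 0.0, -0.0]
ft_force: [0.5, 2.2, -0.5]
grip_width: 0.0198
gripper_force: 50.0
pos [0.4948 0.2985 0.0336] F [ 0.5   2.2  -0.49] w 0.0198 gf 49.99418914318085 t 5.075 q [-0.31  0.65 -0.38  1.88  0.36  0.68 -2.53]
d tool [ 0.0007 -0.0003 -0.0014] in target frame [ 0.0007 -0.0003 -0.0014] rot [-0.0006 -0.0002 -0.0004]
```

The peg is gripped (19.8 mm at 50 N). I lift and carry it towards the board.

```bash
python3 -m jog '[[[0,0,-0.015,0,0,0],[0,0,-0.03,0,0,0],[0,0,-0.05,0,0,0],[0,0,-0.05,0,0,0],[0,0,-0.05,0,0,0],[0,0,-0.03,0,0,0],[0,0.03,0,0,0,0],[0,0.05,0,0,0,0],[0,0.055,0,0,0,0],[0,0.055,0,0,0,0],[0,0.055,0,0,0,0],[0,0.055,0,0,0,0],[0,0.05,0,0,0,0],[0,0.04,0,0,0,0],[0,0.03,0,0,0,0],[0,0.0,0,0,0,0]]]'
python3 -c "
from h import *
rot=PR*R.from_euler('x',np.pi)
delta(PO+PR.apply([-.0407,0,.1]),rot)"
```

```text
t: 7.08
tool_pos: [0.4677, -0.1239, 0.2585]
tool_rot: [0.999, -0.033, -0.001, 0.0]
ft_force: [0.2, 0.4, -4.5]
grip_width: 0.0201
gripper_force: 50.0
pos [ 0.4677 -0.1239  0.2585] F [ 0.16  0.43 -4.45] w 0.0201 gf 49.992998242378235 t 7.075 q [ 0.43  0.17 -0.27  1.95  0.05  1.04 -1.5 ]
d tool [0.0466 0.0142 0.1108] in target frame [0.015  0.0177 0.1188] rot [ 0.0106  0.2635 -0.0749]
```

```bash
python3 -m jog '[[[0,0,0,0.0053,0.1318,-0.0375],[0,0,0,0.0053,0.1318,-0.0375],[0.0075,0.0089,0.02,0,0,0],[0.0075,0.0089,0.03,0,0,0],[0,0,0.03,0,0,0],[0,0,0.015,0,0,0],[0,0,0,0,0,0],[0,0,0,0,0,0]]]'
python3 -c "
from h import *
import cv2
rot=PR*R.from_euler('x',np.pi)
delta(PO+PR.apply([-.0407,0,.06]),rot)
a=r.read_camera('top')[160:260,260:360];b=r.read_camera('side')[140:240,240:340]
z=lambda i:cv2.resize(i,None,fx=4,fy=4,interpolation=cv2.INTER_CUBIC)
cv2.imwrite('pics/hover.png',np.hstack([z(a),z(b)]))"
```

```text
t: 8.07
tool_pos: [0.5091, -0.1382, 0.1717]
tool_rot: [0.991, 0.008, 0.132, -0.001]
ft_force: [-0.1, -0.3, -4.1]
grip_width: 0.0195
gripper_force: 50.0
pos [ 0.5091 -0.1382  0.1717] F [-0.13 -0.31 -4.1 ] w 0.0195 gf 49.993332624435425 t 8.075 q [ 0.47  0.24 -0.26  2.12 -0.01  0.53 -1.32]
d tool [-0.0027  0.0032  0.0643] in target frame [-0.0024  0.0031  0.0643] rot [-0.0017 -0.0031  0.0055]
```

View pics/hover.png

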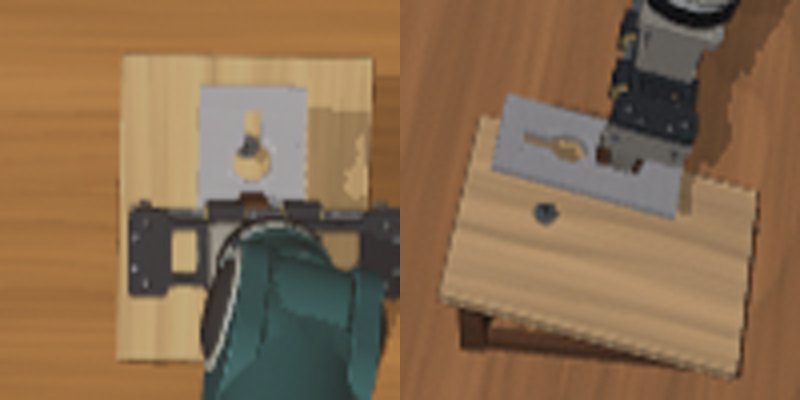

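The plate hangs roughly parallel to the board. Its keyhole opening is at crop (252,163) in the top view and (570,149) in the side view, and the upper-end corners are at (201,88) and (306,87). I compare these with the pose I assumed.

```bash
python3 -c "
from h import *
from scipy.optimize import least_squares
s=r.state();m=R.from_quat(s['tool_rot'])*R.from_euler('x',-np.pi);p=s['tool_pos']
L=np.array([[.075,.04,.006],[.075,-.04,.006],[.018,0,.006]]);L2=np.array([[.075,-.04,.006],[.075,.04,.006],[-.075,.04,.006],[.018,0,.006]])
T=np.array([(201,88),(306,87),(252,163)])/4+[259.6,159.6];S=np.array([(505,96),(493,170),(678,217),(570,149)])/4-[100,0]+[239.6,139.6]
def f(v,full=0):
    q=m*R.from_rotvec([v[5],v[3],v[4]]);o=p+m.apply([0.0227+v[0],v[1],-.0286+v[2]])
    # pivot approx: plate origin displaced
    a=proj('top',q.apply(L)+o)-T;b=proj('side',q.apply(L2)+o)-S
    return (a,b) if full else np.r_[a.ravel(),b.ravel()]
print(f([0]*6,1))
w=least_squares(f,[0]*6);print('dxyz,pitch,yaw,roll',w.x.round(4),w.cost);print(f(w.x,1))
"
```

```text
(array([[-0.48970134, -0.46787104],
       [ 0.07642645,  0.04010208],
       [-0.26420227, -0.24495512]]), array([[ 0.14888481, -1.26147901],
       [-0.75445023, -1.73984656],
       [-0.96949044, -0.77816929],
       [-0.69424152, -0.81595024]]))
dxyz,pitch,yaw,roll [-0.0025 -0.0026 -0.0062  0.0096  0.0236 -0.0182] 0.4619859790700165
(array([[-0.37622037,  0.3145723 ],
       [ 0.10053007,  0.2570211 ],
       [ 0.25683121,  0.19179592]]), array([[ 0.19106465, -0.00863506],
       [-0.21240464, -0.05729048],
       [-0.38920302, -0.28502037],
       [-0.37701045,  0.21149395]]))
```

The assumed grasp agrees to within about 1 px. I apply small corrections and lower it.

```bash
python3 -m jog '[[[-0.0014,0.0031,0.02,-0.0017,-0.0031,0.0055],[0,0,0.025,0,0,0],[0,0,0.018,0,0,0],[0,0,0.01,0,0,0],[0,0,0,0,0,0],[0,0,0,0,0,0],[0,0,0,0,0,0]]]'
python3 -c "
from h import *
import cv2
rot=PR*R.from_euler('x',np.pi)
delta(PO+PR.apply([-.0397,0,.0286]),rot)
a=r.read_camera('top')[175:225,290:350];b=r.read_camera('side')[165:215,250:310]
z=lambda i:cv2.resize(i,None,fx=6,fy=6,interpolation=cv2.INTER_CUBIC)
cv2.imwrite('pics/low.png',np.hstack([z(a),z(b)]))"
```

```text
t: 9.05
tool_pos: [0.5267, -0.1415, 0.1007]
tool_rot: [0.991, 0.004, 0.131, -0.001]
ft_force: [-0.7, 0.9, -6.3]
grip_width: 0.0196
gripper_force: 50.0
pos [ 0.5267 -0.1415  0.1007] F [-0.69  0.95 -6.32] w 0.0196 gf 49.99325394630432 t 9.05 q [ 0.42  0.38 -0.22  2.13  0.05  0.38 -1.38]
d tool [ 0.     -0.0004  0.0225] in target frame [ 0.     -0.0004  0.0225] rot [ 0.0003 -0.0002 -0.0007]
```

View pics/low.png

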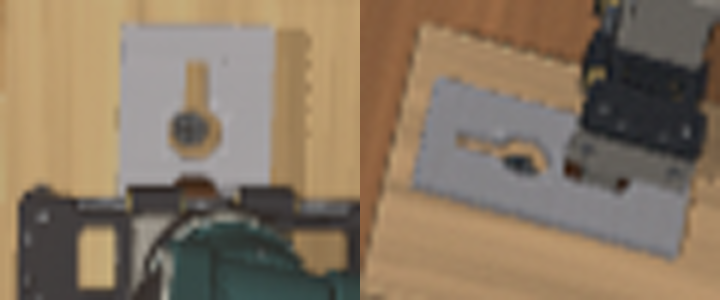

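The screw head, at crop (188,128), shows through the opening at (195,132) in the top view; in the side view the head is at (519,162) and the opening at (526,152). I compare this offset with the one expected.

```bash
python3 -c "
from h import *
s=r.state();rot=R.from_quat(s['tool_rot'])*R.from_euler('x',-np.pi)
loc=PR.inv().apply(s['tool_pos']-PO);print('tcp in panel',loc)
h=loc[2]-.0286
def e(o): return proj('top',PO+PR.apply([o[0],o[1],h+o[2]+.006]))-proj('top',PO+PR.apply([0,0,.0135])), proj('side',PO+PR.apply([o[0],o[1],h+o[2]+.006]))-proj('side',PO+PR.apply([0,0,.0135]))
print('nominal',e([0,0,0]),'obs',(7/6,4/6),(7/6,-10/6))
from scipy.optimize import least_squares
ob=np.array([7/6,4/6,7/6,-10/6])
print(least_squares(lambda o:np.r_[e([o[0],o[1],0])[0].ravel(),e([o[0],o[1],0])[1].ravel()]-ob,[0,0]))
print(least_squares(lambda o:np.r_[e(o)[0].ravel(),e(o)[1].ravel()]-ob,[0,0,0]).x)
"
```

```text
tcp in panel [-0.03993563 -0.00035391  0.05092673]
nominal (array([[0.32755828, 0.74277103]]), array([[ 1.06533386, -2.82092965]])) obs (1.1666666666666667, 0.6666666666666666) (1.1666666666666667, -1.6666666666666667)
     message: `ftol` termination condition is satisfied.
     success: True
      status: 2
         fun: [-8.101e-01  2.288e-01  4.522e-02 -1.138e+00]
           x: [-4.849e-04 -1.047e-04]
        cost: 1.0033025479474256
         jac: [[ 8.704e+00 -3.177e+02]
               [-3.138e+02 -4.665e+00]
               [-2.927e+02 -4.379e+01]
               [-8.089e+01  2.234e+02]]
        grad: [-3.099e-07 -1.999e-06]
  optimality: 1.9988639223811333e-06
 active_mask: [ 0.000e+00  0.000e+00]
        nfev: 3
        njev: 3
[-0.00162975 -0.00336581 -0.00920841]
```

```bash
python3 -m jog '[[[0.001,-0.0015,0.006,0,0,0],[0,0,0.004,0,0,0],[0,0,0.002,0,0,0],[0,0,0,0,0,0],[0,0,0,0,0,0]]]'
python3 -m jog '[[[0,0,0.002,0,0,0],[0,0,0.002,0,0,0],[0,0,0.002,0,0,0],[0,0,0,0,0,0]]]'
python3 -c "
from h import *
delta(PO+PR.apply([-.0387,0.0015,.0286]),PR*R.from_euler('x',np.pi))"
```

```text
t: 9.78
tool_pos: [0.5304, -0.1397, 0.0885]
tool_rot: [0.992, 0.004, 0.13, -0.001]
ft_force: [0.1, 0.2, -5.7]
grip_width: 0.0196
gripper_force: 50.0
t: 10.28
tool_pos: [0.5312, -0.1398, 0.0863]
tool_rot: [0.991, 0.004, 0.13, -0.0]
ft_force: [-23.2, 2.4, 39.9]
grip_width: 0.0198
gripper_force: 50.0
pos [ 0.5312 -0.1398  0.0863] F [-23.15   2.44  39.92] w 0.0198 gf 50.01482427120209 t 10.275 q [ 0.41  0.41 -0.21  2.13  0.07  0.35 -1.39]
d tool [ 0.0004 -0.0003  0.0075] in target frame [ 0.0004 -0.0003  0.0075] rot [ 0.0011  0.001  -0.0003]
```

Contact came 7 mm early, which fits a plate lower in the grip than assumed but could also be the screw head. I back off a little and look.

```bash
python3 -m jog '[[[0,0,-0.003,0,0,0],[0,0,0,0,0,0],[0,0,0,0,0,0]]]'
python3 -c "
from h import *
import cv2
delta(PO+PR.apply([-.0387,0.0015,.0286]),PR*R.from_euler('x',np.pi))
a=r.read_camera('top')[175:225,290:340];b=r.read_camera('side')[165:215,250:300]
z=lambda i:cv2.resize(i,None,fx=8,fy=8,interpolation=cv2.INTER_CUBIC)
cv2.imwrite('pics/low2.png',np.hstack([z(a),z(b)]))"
```

```text
t: 10.65
tool_pos: [0.5316, -0.1399, 0.0865]
tool_rot: [0.991, 0.004, 0.13, -0.001]
ft_force: [-6.6, 0.8, 10.9]
grip_width: 0.0198
gripper_force: 50.0
pos [ 0.5316 -0.1399  0.0865] F [-6.64  0.81 10.89] w 0.0198 gf 50.001792311668396 t 10.65 q [ 0.41  0.41 -0.21  2.13  0.06  0.35 -1.39]
d tool [ 0.     -0.0004  0.0075] in target frame [ 0.     -0.0004  0.0075] rot [ 0.0002  0.0003 -0.0007]
```

View pics/low2.png

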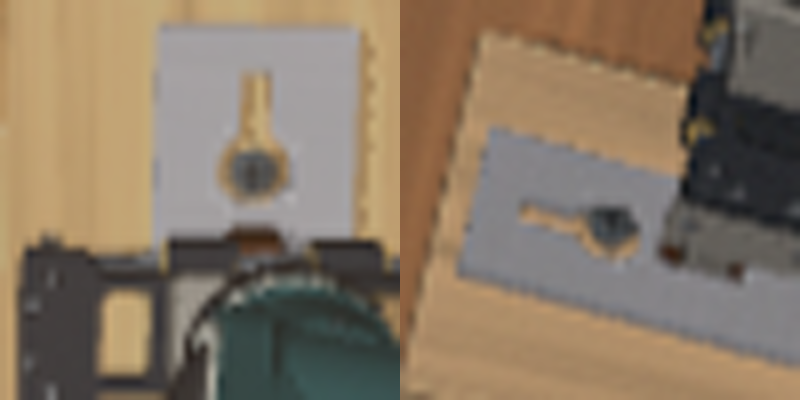

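The screw head is centred in the opening in the top view (254,172), and in the side view it sits at (612,225), standing up through it. I release here and back off.

```bash
python3 -m jog '[[[0,0,0,0,0,0],[0,0,0,0,0,0],[0,0,0,0,0,0],[0,0,0,0,0,0]]]' 0.05 20
python3 -m jog '[[[0,0,-0.03,0,0,0],[0,0,-0.04,0,0,0],[0,0,-0.04,0,0,0],[0,0,0,0,0,0],[0,0,0,0,0,0]]]' 0.05
python3 -c "
from h import *
import cv2
delta(PO+PR.apply([-.0387,0.0015,.0286]),PR*R.from_euler('x',np.pi))
a=r.read_camera('top')[170:250,285:355];b=r.read_camera('side')[160:240,250:330]
z=lambda i:cv2.resize(i,None,fx=5,fy=5,interpolation=cv2.INTER_CUBIC)
cv2.imwrite('pics/rel.png',np.hstack([z(a),z(b)]))"
```

```text
t: 11.25
tool_pos: [0.5313, -0.1397, 0.0855]
tool_rot: [0.992, 0.004, 0.13, -0.001]
ft_force: [-0.6, 0.4, 0.2]
grip_width: 0.0497
gripper_force: 0.0
t: 11.88
tool_pos: [0.5025, -0.14, 0.1914]
tool_rot: [0.992, 0.004, 0.13, -0.001]
ft_force: [-0.1, 0.0, -0.9]
grip_width: 0.0499
gripper_force: 0.0
pos [ 0.5025 -0.14    0.1914] F [-0.11  0.02 -0.87] w 0.0499 gf 0.0 t 11.875 q [ 0.5   0.2  -0.27  2.12 -0.02  0.58 -1.32]
d tool [ 0.0011 -0.0002  0.1164] in target frame [ 0.0009 -0.0002  0.1164] rot [-0.0003  0.0017 -0.0008]
```

View pics/rel.png

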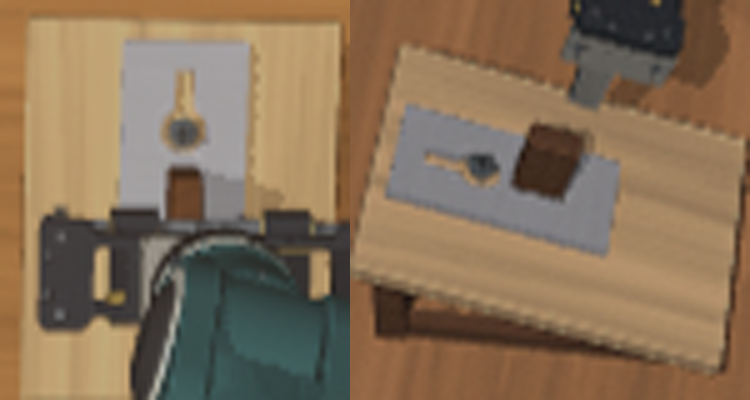

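The plate is released, lying on the board with the head at (183,132) in the top view and (484,166) in the side view, inside the opening. I fit its pose in the panel frame.

```bash
python3 -c "
from h import *
from scipy.optimize import least_squares
T=np.array([(122,41),(250,44)])/5+[284.6,169.6];S=np.array([(405,103),(386,196),(608,255),(619,163)])/5-[70,0]+[249.6,159.6]
C=np.array([[.075,.04,.006],[.075,-.04,.006]]);D=np.array([[.075,-.04,.006],[.075,.04,.006],[-.075,.04,.006],[-.075,-.04,.006]])
def f(v):
    q=PR*R.from_euler('z',v[3])
    o=PO+PR.apply([v[0],v[1],v[2] if len(v)>4 else 0])
    if len(v)>4: q=q*R.from_euler('y',v[4])
    return np.r_[(proj('top',q.apply(C)+o)-T).ravel(),(proj('side',q.apply(D)+o)-S).ravel()]
for n in(4,5):
    w=least_squares(f,[-.018,0,0,0,0][:n]);print(w.x.round(4),w.cost);print(w.fun.round(2))
"
```

```text
[-0.018  -0.0018  0.018   0.0096] 0.44641483228867335
[ 0.33  0.36 -0.04 -0.1  -0.02  0.64 -0.01 -0.17 -0.33 -0.26 -0.02  0.18]
[-0.0178 -0.0009  0.0016  0.0071 -0.0031] 0.3631530991403118
[ 0.13  0.34 -0.21 -0.06  0.04  0.42 -0.01 -0.38 -0.33 -0.29  0.03  0.15]
```

The plate is flat, with its opening centred on the screw (about 0, −1 mm) and yaw about 0.4°. I close the fingers, move to the upslope side of the peg and descend.

```bash
python3 -m jog '[[[0.015,0.0015,0,0,0,0],[0.025,0.001,0,0,0,0],[0,0,0.02,0,0,0],[0,0,0.03,0,0,0],[0,0,0,0,0,0],[0,0,0,0,0,0],[0,0,0,0,0,0]]]' 0
python3 -c "
from h import *
delta(PO+PR.apply([0.0,-.0013,.036]),PR*R.from_euler('x',np.pi))"
```

```text
t: 12.85
tool_pos: [0.555, -0.1422, 0.155]
tool_rot: [0.991, 0.004, 0.131, -0.0]
ft_force: [-0.5, -0.2, 0.1]
grip_width: 0.0004
gripper_force: 0.0
pos [ 0.555  -0.1422  0.155 ] F [-0.46 -0.18  0.07] w 0.0004 gf 0.0 t 12.85 q [ 0.44  0.33 -0.25  2.04  0.05  0.52 -1.39]
d tool [-0.0017 -0.0001  0.0603] in target frame [-0.0017 -0.0001  0.0603] rot [ 0.0003 -0.0005 -0.0005]
```

```bash
python3 -m jog '[[[0,0,0.02,0,0,0],[0,0,0.02,0,0,0],[0,0,0.014,0,0,0],[0,0,0.006,0,0,0],[0,0,0,0,0,0],[0,0,0,0,0,0]]]'
python3 -m jog '[[[-0.004,0,0,0,0,0],[-0.004,0,0,0,0,0],[-0.004,0,0,0,0,0],[0,0,0,0,0,0]]]'
python3 -m jog '[[[-0.003,0,0,0,0,0],[-0.003,0,0,0,0,0],[0,0,0,0,0,0]]]'
python3 -c "
from h import *
s=r.state();print(PR.inv().apply(s['tool_pos']-PO),PR.inv().apply(s['ft_force']))"
```

```text
t: 13.6
tool_pos: [0.5701, -0.142, 0.0966]
tool_rot: [0.991, 0.004, 0.13, -0.001]
ft_force: [-0.0, -0.4, -0.6]
grip_width: 0.0003
gripper_force: 0.0
t: 14.1
tool_pos: [0.5579, -0.1421, 0.0928]
tool_rot: [0.992, 0.004, 0.13, -0.001]
ft_force: [0.4, -0.7, 0.4]
grip_width: 0.0006
gripper_force: 0.0
t: 14.48
tool_pos: [0.5522, -0.1421, 0.0913]
tool_rot: [0.992, 0.004, 0.13, -0.001]
ft_force: [0.2, 0.9, 0.1]
grip_width: 0.0005
gripper_force: 0.2
[-0.01753923 -0.00121624  0.03542961] [0.26622247 0.88585169 0.05228926]
```

```bash
python3 -m jog '[[[-0.003,0,0,0,0,0],[-0.003,0,0,0,0,0],[-0.003,0,0,0,0,0],[-0.003,0,0,0,0,0],[0,0,0,0,0,0]]]'
python3 -m jog '[[[-0.003,0,0,0,0,0],[-0.003,0,0,0,0,0],[-0.003,0,0,0,0,0],[-0.002,0,0,0,0,0],[0,0,0,0,0,0]]]'
python3 -c "
from h import *
s=r.state();print(PR.inv().apply(s['tool_pos']-PO),PR.inv().apply(s['ft_force']))"
```

```text
t: 15.1
tool_pos: [0.5402, -0.1421, 0.088]
tool_rot: [0.992, 0.004, 0.129, -0.001]
ft_force: [0.4, -0.3, -0.1]
grip_width: 0.0003
gripper_force: 0.1
t: 15.72
tool_pos: [0.5297, -0.1422, 0.0852]
tool_rot: [0.992, 0.004, 0.129, -0.001]
ft_force: [-0.4, -0.2, -1.4]
grip_width: 0.0003
gripper_force: 0.0
[-0.04086445 -0.00118624  0.03535363] [-0.72079998 -0.16880469 -1.27800286]
```

```bash
python3 -m jog '[[[-0.002,0,0,0,0,0],[-0.002,0,0,0,0,0],[-0.002,0,0,0,0,0],[0,0,0,0,0,0]]]'
python3 -m jog '[[[-0.001,0,0,0,0,0],[-0.001,0,0,0,0,0],[0,0,0,0,0,0]]]'
python3 -c "
from h import *
s=r.state();print(PR.inv().apply(s['tool_pos']-PO),PR.inv().apply(s['ft_force']))
import cv2
cv2.imwrite('pics/p1s.png',r.read_camera('side'));cv2.imwrite('pics/p1t.png',r.read_camera('top'))
a=cv2.imread('pics/side0.png')
b=cv2.imread('pics/p1s.png');
# plate = grey low-saturation, along plate centre line offset y=+.03: sample upper face intensity saturation vs panel x
for y in(.03,):
    xs=np.arange(-.16,.07,.004);p=proj('side',PO+PR.apply(np.c_[xs,0*xs+y,0*xs+.006]))
    h=cv2.cvtColor(b,cv2.COLOR_BGR2HSV);sat=cv2.remap(h[...,1],p[:,:1].astype('f4'),p[:,1:].astype('f4'),1).ravel()
    print([(round(x,3),int(v)) for x,v in zip(xs,sat)])
"
```

```text
t: 16.23
tool_pos: [0.5257, -0.1423, 0.0844]
tool_rot: [0.991, 0.005, 0.131, -0.001]
ft_force: [5.4, -0.5, -2.5]
grip_width: 0.0008
gripper_force: 2.2
t: 16.6
tool_pos: [0.5255, -0.1423, 0.0845]
tool_rot: [0.991, 0.005, 0.133, -0.0]
ft_force: [9.8, -0.4, -4.2]
grip_width: 0.0004
gripper_force: 3.9
[-0.0450583  -0.00118672  0.03579642] [ 8.33201312 -0.50118875 -6.57753958]
[(np.float64(-0.16), 101), (np.float64(-0.156), 101), (np.float64(-0.152), 104), (np.float64(-0.148), 102), (np.float64(-0.144), 103), (np.float64(-0.14), 103), (np.float64(-0.136), 102), (np.float64(-0.132), 107), (np.float64(-0.128), 37), (np.float64(-0.124), 9), (np.float64(-0.12), 8), (np.float64(-0.116), 8), (np.float64(-0.112), 5), (np.float64(-0.108), 3), (np.float64(-0.104), 7), (np.float64(-0.1), 9), (np.float64(-0.096), 8), (np.float64(-0.092), 7), (np.float64(-0.088), 7), (np.float64(-0.084), 6), (np.float64(-0.08), 7), (np.float64(-0.076), 7), (np.float64(-0.072), 6), (np.float64(-0.068), 8), (np.float64(-0.064), 6), (np.float64(-0.06), 7), (np.float64(-0.056), 8), (np.float64(-0.052), 5), (np.float64(-0.048), 8), (np.float64(-0.044), 6), (np.float64(-0.04), 4), (np.float64(-0.036), 4), (np.float64(-0.032), 5), (np.float64(-0.028), 6), (np.float64(-0.024), 5), (np.float64(-0.02), 7), (np.float64(-0.016), 4), (np.float64(-0.012), 5), (np.float64(-0.008), 6), (np.float64(-0.004), 7), (np.float64(0.0), 8), (np.float64(0.004), 8), (np.float64(0.008), 6), (np.float64(0.012), 7), (np.float64(0.016), 8), (np.float64(0.02), 13), (np.float64(0.024), 88), (np.float64(0.028), 103), (np.float64(0.032), 103), (np.float64(0.036), 102), (np.float64(0.04), 103), (np.float64(0.044), 102), (np.float64(0.048), 101), (np.float64(0.052), 101), (np.float64(0.056), 100), (np.float64(0.06), 100), (np.float64(0.064), 101), (np.float64(0.068), 102)]
```

The push stopped dead at about 8 N, and the plate spans panel x from −0.128 to +0.023 (centre −0.052, which is home). I back off, retract and check.

```bash
python3 -m jog '[[[0.006,0,0,0,0,0],[0.006,0,0,0,0,0],[0,0,-0.03,0,0,0],[0,0,-0.05,0,0,0],[0,0,-0.05,0,0,0],[0.03,0.05,-0.01,0,0,0],[0,0.06,0,0,0,0],[0,0.06,0,0,0,0],[0,0.03,0,0,0,0],[0,0,0,0,0,0]]]'
python3 -c "
from h import *
import cv2
a=r.read_camera('top')[170:250,285:355];b=r.read_camera('side')[160:240,250:330]
z=lambda i:cv2.resize(i,None,fx=5,fy=5,interpolation=cv2.INTER_CUBIC)
cv2.imwrite('pics/fin.png',np.hstack([z(a),z(b)]))"
```

```text
t: 17.95
tool_pos: [0.5273, -0.345, 0.2284]
tool_rot: [0.992, 0.002, 0.129, -0.001]
ft_force: [-0.6, -0.1, 0.1]
grip_width: 0.0003
gripper_force: 0.0
```

View pics/fin.png

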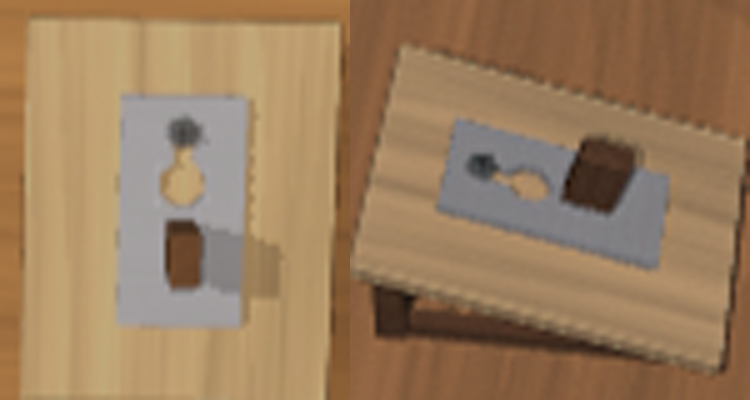

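The screw head (184,132) now sits over the narrow slot, and the plate (121,95)–(243,326) hangs straight down the board. I do a final numeric fit before handing in.

```bash
python3 -c "
from h import *
from scipy.optimize import least_squares
T=np.array([(121,95),(249,97),(243,326),(118,325)])/5+[284.6,169.6];S=np.array([(456,119),(438,209),(656,268),(667,176)])/5-[70,0]+[249.6,159.6]
C=np.array([[.075,.04,.006],[.075,-.04,.006],[-.075,-.04,.006],[-.075,.04,.006]]);D=C[[1,0,3,2]]
def f(v):
    q=PR*R.from_euler('zy',v[3:5]);o=PO+PR.apply(v[:3])
    return np.r_[(proj('top',q.apply(C)+o)-T).ravel(),(proj('side',q.apply(D)+o)-S).ravel()]
w=least_squares(f,[-.05,0,0,0,0]);print('origin,yaw,pitch',w.x.round(4),w.fun.round(2));print('seat',(w.x[:3]+R.from_euler('zy',w.x[3:]).apply([.052,0,0])).round(4))
"
```

```text
origin,yaw,pitch [-0.0521 -0.0015  0.0007  0.0086 -0.0049] [ 0.22  0.26 -0.22  0.02 -0.12  0.13  0.15  0.19 -0.35 -0.01 -0.27 -0.17
 -0.02 -0.14  0.02  0.26]
seat [-0.0001 -0.0011  0.001 ]
```

```bash
python3 -c "
from cell import r
print(r.job_done())"
```

```text
the job is handed in; nothing more can be done
None
```

I handed the job in at about 18 s, but no verdict came back: by my last camera fit the keyhole plate hangs straight and flat on the board, its slot home point within about 1 mm of the screw's axis, let go and with the arm clear.

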